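Hold the sprung board holder open for the next board

TASK

The circuit board lying on the black foam pad goes into the board holder next. Draw the holder's sprung jaw back (the upright tab on it is there to pull by) to the engraved line for that board (first line for the small board, second for the medium, third for the large, counted as the jaw opens) and keep it there so that I can drop the board in: you finish while still holding the jaw at that line. Leave the boards and everything else on the bench where they are.

Things in the scene. Friction and masses are not known exactly. Their poses are not given: they have to be found in the camera images.
- holder: spring-jaw board holder, fixed: black base plate (x -140 to 110, y +-75 mm), origin on the bench, z up. End blocks 40 mm high; fixed jaw, clamping face at x = 70 mm; the sprung jaw slides on rods and is pulled open along the holder's own -x (roughly to the robot). Jaw lips: 50 mm above the bench, 100 mm long. Spring tube behind to x = 165 mm; scale bar, top 36 mm high, along x at y = 64 mm
- jaw: the sprung jaw with its upright aluminium pull tab, to pinch from above. Tab: 10 mm thick along the pull (its x = the holder's x), 34 mm wide (y), 53 mm tall. Origin at the tab's foot, 42 mm above the bench (top at 95 mm); x = 1, y = 0 mm in the holder's frame when closed. Carriage round the foot 42 mm high; the lip (50 mm high) begins 28 mm from the tab's +x face; nothing near is higher
- jaw_travel (a joint): opening travel of the sprung jaw, m: 0 closed (20 mm between the lips), grows as it is pulled to the holder's -x; stop at 0.085. Pointer on the first line at 0.024, second at 0.042, third at 0.060. A spring always pulls it shut: about 6 N at 0, 8 N at 0.024, 9 N at 0.042, 10.5 N at 0.060, and 0.5 N of friction
- pointer (a point): indicating (+x) edge of the steel pointer that the sprung jaw carries over the scale bar, level with the sprung lip's clamping face; moves with the jaw (x = 50, y = 64 mm in the holder's frame when closed). Each line leaves its board 4 mm to spare over ledges 6 mm deep, so it matters to about 3 mm
- line_1 (a point): first line across the top of the scale bar (dark engraved line 1.4 mm wide, 16 mm long, one dot beside it), for the small board: 44 mm between the lips. Point at the line's middle; x = 26 mm, y = 64 mm in the holder's frame
- line_2 (a point): second line, same make, two dots, for the medium board: 62 mm between the lips; x = 8 mm in the holder's frame
- line_3 (a point): third line, same make, three dots, for the large board: 80 mm between the lips; x = -10 mm in the holder's frame
- pad: square pad of black conductive foam, 140 x 140 x 5 mm, fixed on the bench on one side of the holder or the other; origin at the centre of its underside. The next board, one of the three, lies flat near its middle (within about 20 mm)
- tray: open black plastic tray for the other two boards, 280 x 160 x 35 mm (x, y, z), 5 mm walls and floor, fixed on the bench on the other side of the holder; origin at the centre of its underside
- board_small: assembled circuit board ('small'), 40 mm wide (its own x) by 70 mm long (its own y), 2 mm thick, green with chips and a white connector at one short end (parts up to 8 mm high); loose; origin at the centre of its underside. It is clamped across its 40 mm width
- board_medium: assembled circuit board ('medium'), 58 mm wide (its own x) by 85 mm long (its own y), 2 mm thick, green with chips and a white connector at one short end (parts up to 8 mm high); loose; origin at the centre of its underside. It is clamped across its 58 mm width
- board_large: assembled circuit board ('large'), 76 mm wide (its own x) by 100 mm long (its own y), 2 mm thick, green with chips and a white connector at one short end (parts up to 8 mm high); loose; origin at the centre of its underside. It is clamped across its 76 mm width
- bottle: closed white plastic bottle, 52 mm across, 120 mm high, loose, upright; origin at the centre of its foot; not part of the work
- mouse: grey and black computer mouse, 105 x 60 x 33 mm, loose; origin at the centre of its underside; not part of the work
- screwdriver: small screwdriver lying flat on the bench beyond the holder, loose; not part of the work
There are look-alikes about, which are no part of the job. Leave any blue look-alike of the board_small alone.

How it is judged:
By the outcome, as a careful person would: the job done as asked, in the order asked, and still so for the second after the job is handed in, while the arm keeps its last pose, push and grip.
It also fails if it takes over 32 s, if anything falls off the work surface, if the arm or the gripper's body presses on something with over 40 N, if the wrist force passes 120 N, or if a joint passes its speed limit or range.

ROBOT

A 7-joint arm with a two-finger parallel gripper is mounted at the origin on the work surface. World frame = base frame: x ahead of the robot, y to its left, z up, the work surface at z = 0. Lengths are in m, angles in rad, forces in N, time in s.
With the tool pointing down it reaches from about 0.4 to 0.85 m from the base axis. Payload 4.5 kg.
Tool frame: the origin (TCP) lies at the very end of the fingers, on their centre line; the grasp point (between the pads) lies 19 mm behind it; y points along the fingers, x is the direction in which the jaws open and shut, and the axes are right-handed (so a half turn about y gives the same grasp; the last joint's range is limited). The gripper opens to 88 mm and grips with 3 to 60 N. Pads are 18 mm wide; open, the fingers measure 123 mm over their backs; the gripper's body (75 mm by 187 mm) begins 45 mm behind the grasp point.
Start: joints at [-1.188, 0.689, -0.195, 1.565, 0.157, 0.902, -0.215], TCP at [0.214, 0.587, 0.239] pointing down, gripper open.
Joint ranges: [-3.01, 3.01], [-0.46, 2.08], [-1.47, 1.51], [0.13, 2.56], [-1, 4.14], [0.04, 2.09], [-2.66, 2.66]. Speed limits (rad/s): [2.57, 2.57, 3.14, 3.14, 3.14, 3.14, 3.14].

INTERFACE

Orientations are given as a rotation vector (axis times angle).
In Python, from plant import readout, optics, robot gives the robot as it stands. The module is installed in compiled form; this text tells all that it offers.
- The arm moves only by the tool drive_tool, never from a script. Its argument "series" is one flat list of numbers, 5 for each row, row after row: the gripper's target within -1 to 1 (fully open at 1, half-way at 0, shut at -1), then the shift along the world's x, y, z as a fraction of full scale, then the turn about the world's z as a fraction of full scale. In form: [hand, tx, ty, tz, spin, hand, tx, ty, tz, spin, ...]. A call has 1 to 20 rows; each row is the pose to reach, as a shift and turn from the pose measured when the call began, turning the shorter way round; what a row does not reach only later rows make up. Full scale, the value 1, is 0.4 m for a shift and pi rad for a turn. A row lasts 1/12 s, in which the tool goes at most 41.7 mm and 7.16 degrees, less where a joint would pass 70% of its speed; a pose out of reach is approached as far as the arm can. A call with a number of a shift or a turn outside -1 to 1 is refused whole. A call with a gripper value outside its range is refused whole. The fingers move at their own pace and stop on an object; "grip_force" is the grip in N (left out, the last holds). Time passes only in rows, so rows that repeat a pose let the fingers close. It gives the time, the measured TCP pose, the force and the opening at its end, in the units of the state.
- readout.observe(): the state, without advancing time (a new reading comes with each control period).
- optics.read_camera(name): name is "side" or "top"; returns (picture, depth): 420x560x3 uint8, red, green, blue; 420x560 float32, m along the optical axis (not along the pixel's ray), 0 where there is no reading.
- optics.get_calibration(name): a dict with "mtx" (3x3 intrinsics, pixels), "k1" (the pictures are not rectified: a ray, as slopes to the right and down, at radius r is drawn at 1 + k1 r^2 times it, then the intrinsics apply), "eye" and "orientation" of the camera in the world. Camera axes: x right, y down, z forward; pixel columns grow to the right and rows downward; lengths in m; the calibration is good to about 2 mm. A picture is of the moment at which its call begins. get_calibration takes no time and is no camera call.
- robot.finish_job(): hands the job in, once; it reports no verdict.
The state is a dict: "t": time; "qpos": joint angles; "joint_velocities": joint speeds; "tau": joint torques, N m; "eef_pos": TCP position; "orientation": TCP orientation; "wrist_force": force on the tool from outside, world axes, zero at the start; "moment": the same for the moment, N m; "opening": opening from 0.0 (shut) to 1.0 (fully open).
Only numpy, scipy, OpenCV 4.12 (cv2) and the standard library are available. Lean on these libraries where they do the work, as an engineer would, in place of code of your own. Each camera call takes 0.05 s, during which the arm holds its last target.

## Working session

There is one attempt and no reset: what is moved stays moved. The work goes in short steps, Python scripts to look and compute and a tool call to move; the robot and the scene stay as the last step left them, time stands still between calls to the robot, and variables do not carry over. Pictures are saved under pics/ and viewed, and the job is handed in when it is done.

Besides the shell and the picture viewer there is one more tool, called after "Request:" by a JSON object that holds its "api" and its "payload", one argument or row to a line. drive_tool: Moves the arm, as the interface text tells. Its arguments: {"type":"object","properties":{"series":{"type":"array"},"grip_force":{"type":"number"}},"required":["series"]}

```bash
mkdir -p pics; cat > h.py <<'E'
import numpy as np, cv2, pickle
from plant import readout, optics, robot
def R(o):
    o=np.array(o,float)
    return o if o.shape==(3,3) else cv2.Rodrigues(o.reshape(3))[0]
def snap(n,tag):
    p,d=optics.read_camera(n); c=optics.get_calibration(n)
    cv2.imwrite(f'pics/{tag}.png',p[:,:,::-1]); np.savez(f'{tag}.npz',p=p,d=d); pickle.dump(c,open(f'{tag}.pkl','wb'))
    return p,d,c
def load(tag):
    z=np.load(f'{tag}.npz'); return z['p'],z['d'],pickle.load(open(f'{tag}.pkl','rb'))
def ray(c,u,v):
    K=np.array(c['mtx'],float); k=float(c['k1'])
    q=cv2.undistortPoints(np.array([[[u,v]]],float),K,np.array([k,0,0,0,0.]))[0,0]
    return np.array([q[0],q[1],1.0])
def atz(c,u,v,z):
    r=R(c['orientation'])@ray(c,u,v); e=np.array(c['eye'],float); return e+r*(z-e[2])/r[2]
def atd(c,d,u,v):
    return np.array(c['eye'])+R(c['orientation'])@(ray(c,u,v)*d[int(round(v)),int(round(u))])
def proj(c,P):
    X=R(c['orientation']).T@(np.array(P,float)-np.array(c['eye'])); s=X[:2]/X[2]; s=s*(1+float(c['k1'])*(s@s))
    K=np.array(c['mtx']); return K[:2,:2]@s+K[:2,2]
def crop(p,tag,u0,v0,u1,v1,s):
    cv2.imwrite(f'pics/{tag}.png',cv2.resize(p[v0:v1,u0:u1,::-1],None,fx=s,fy=s,interpolation=cv2.INTER_CUBIC))
E
python3 - <<'E'
from h import *
for n in ('top','side'):
    p,d,c=snap(n,n+'0'); print(n,c)
print(readout.observe())
E
```

```text
top {'mtx': array([[458.62966673,   0.        , 278.18812731],
       [  0.        , 458.62966673, 206.41611026],
       [  0.        ,   0.        ,   1.        ]]), 'k1': -0.07981239135773278, 'eye': array([ 0.29190424, -0.02357125,  1.3436045 ]), 'orientation': array([-2.08825965,  2.14408119, -0.20508038])}
side {'mtx': array([[384.93861305,   0.        , 285.19107018],
       [  0.        , 384.93861305, 214.07264904],
       [  0.        ,   0.        ,   1.        ]]), 'k1': -0.07077688076189455, 'eye': array([ 0.35660051, -0.7307394 ,  0.80961501]), 'orientation': array([-2.31822949,  0.36765411, -0.13132376])}
{'t': 0.1, 'qpos': array([-1.18817213,  0.68988668, -0.19454032,  1.56625107,  0.15731982,
        0.90247107, -0.21509502]), 'joint_velocities': array([-5.05118655e-04, -4.20557939e-03, -1.06130258e-03, -3.09824197e-03,
        7.61632127e-05,  1.69275094e-03, -1.55451190e-03]), 'tau': array([-2.02173185e-03, -5.28501177e+01, -1.27143111e+00, -1.53837544e+01,
       -5.27178403e-02,  1.89789600e-03,  3.78443747e-05]), 'eef_pos': array([0.21346167, 0.58681684, 0.23799618]), 'orientation': array([-1.35528267, -0.94770183,  0.94978005]), 'wrist_force': array([ 0.37807175, -0.29329136, -0.29565709]), 'moment': array([ 0.04667902,  0.04860452, -0.03123045]), 'opening': 1.0027310800671454}
```

View pics/top0.png

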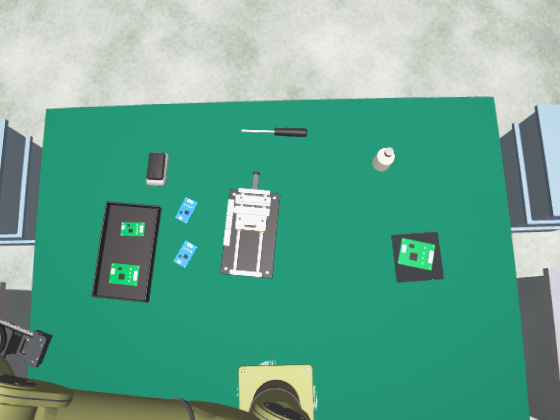

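View pics/side0.png

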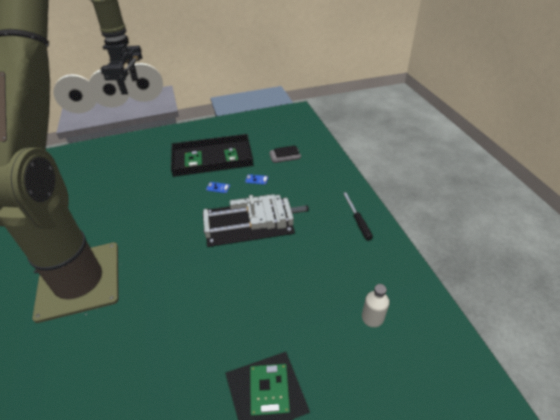

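The top view shows the pad at (417,257) with a green board on it. The tray at (127,252) holds two green boards, there are two blue look-alikes at (186,210) and (185,254), and the holder is at (250,232). I'll measure the boards and the holder next.

```bash
python3 - <<'E'
from h import *
p,d,c=load('top0')
crop(p,'hold0',205,165,295,285,6)
crop(p,'pad0',385,225,450,290,7)
hsv=cv2.cvtColor(p,cv2.COLOR_RGB2HSV)
for name,(u0,v0,u1,v1) in dict(pad=(396,236,440,280),t1=(112,215,152,245),t2=(104,255,148,292)).items():
    sub=p[v0:v1,u0:u1].astype(int)
    m=((sub.max(2)>75)).astype(np.uint8)
    m=cv2.morphologyEx(m,cv2.MORPH_CLOSE,np.ones((5,5)))
    n,l,s,_=cv2.connectedComponentsWithStats(m); i=1+s[1:,4].argmax()
    cs,_=cv2.findContours((l==i).astype(np.uint8),0,2); 
    pts=np.array([atz(c,u0+q[0][0],v0+q[0][1],0.008)[:2] for q in max(cs,key=len)],np.float32)
    print(name,cv2.minAreaRect(pts*1000))
E
```

```text
pad ((408.8863525390625, -427.24017333984375), (128.44285583496094, 104.23375701904297), 85.89395904541016)
t1 ((500.45849609375, 415.8843994140625), (123.05626678466797, 87.27780151367188), 88.73002624511719)
t2 ((372.3801574707031, 429.76824951171875), (133.2701416015625, 105.00155639648438), 89.09441375732422)
```

View pics/hold0.png

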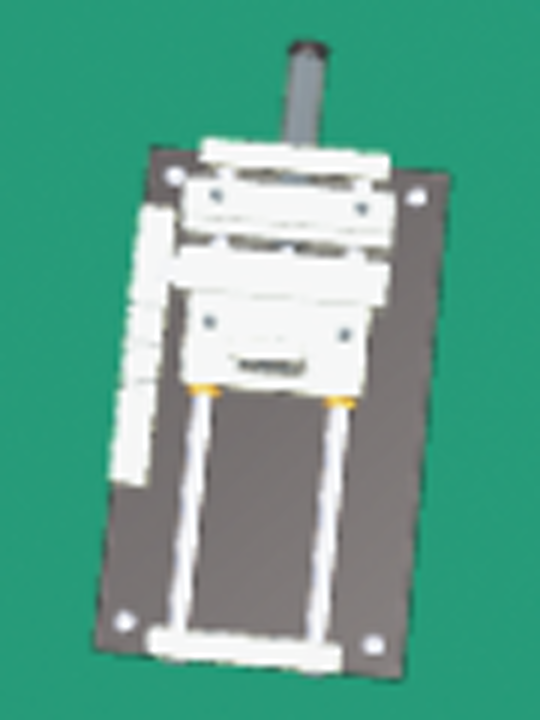

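View pics/pad0.png

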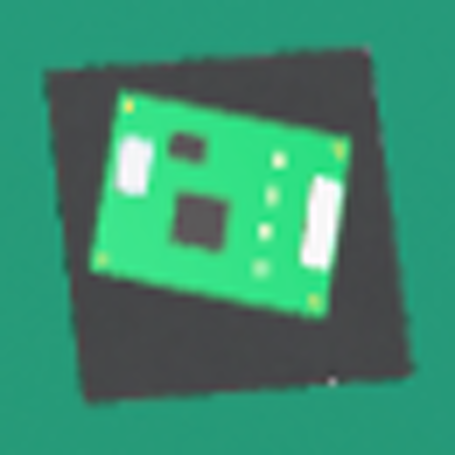

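The pad board's corners in the crop are (120,90), (350,135), (325,318) and (92,270). The holder's base corners are (150,147), (452,175), (404,680) and (95,650), with the tab near (270,360). Now to convert these to lengths.

```bash
python3 - <<'E'
from h import *
p,d,c=load('top0')
f=lambda u0,v0,s,q:(u0+(q[0]+.5)/s-.5, v0+(q[1]+.5)/s-.5)
B=[atz(c,*f(385,225,7,q),.007)[:2]*1000 for q in [(120,90),(350,135),(325,318),(92,270)]]
print('board sides',[round(float(np.linalg.norm(B[i]-B[i-3])),1) for i in range(4)])
Pd=[atz(c,*f(385,225,7,q),.005)[:2]*1000 for q in [(47,72),(370,48),(412,374),(87,402)]]
print('pad sides',[round(float(np.linalg.norm(Pd[i]-Pd[i-3])),1) for i in range(4)])
# tray boards edges crop
crop(p,'tray0',90,198,165,305,6)
px=[f(205,165,6,q) for q in [(150,147),(452,175),(404,680),(95,650)]]
for z in (.004,.008): 
    W=np.array([atz(c,*q,z)[:2] for q in px]); L=np.array([(.11,.075),(.11,-.075),(-.14,-.075),(-.14,.075)])
    # rigid fit
    wm,lm=W.mean(0),L.mean(0); H=(L-lm).T@(W-wm); a=np.arctan2(H[0,1]-H[1,0],H[0,0]+H[1,1]); Rm=np.array([[np.cos(a),-np.sin(a)],[np.sin(a),np.cos(a)]]); t=wm-Rm@lm
    print(z,'yaw',np.degrees(a),'o',t,'res mm',((L@Rm.T+t-W)*1000).round(1).tolist())
    print('tab world',Rm@[.001,0]+t)
# depth pts above 0.08 near holder
pts=[(u,v,*atd(c,d,u,v)) for v in range(165,285) for u in range(205,295) if d[v,u]>0]
pts=np.array(pts); hi=pts[pts[:,4]>.075]; print(len(hi),hi.round(3)[:40].tolist())
E
```

```text
board sides [99.0, 78.0, 99.4, 77.0]
pad sides [139.2, 137.5, 137.8, 138.2]
0.004 yaw -6.7136268949623625 o [0.49710276 0.05979725] res mm [[-1.0, -1.1], [0.0, 0.8], [0.7, 0.3], [0.2, -0.0]]
tab world [0.4980959  0.05968034]
0.008 yaw -6.7136268949623705 o [0.49653452 0.05954307] res mm [[-0.6, -0.9], [0.4, 0.5], [0.3, 0.1], [-0.1, 0.2]]
tab world [0.49752767 0.05942617]
56 [[244.0, 221.0, 0.502, 0.073, 0.096], [245.0, 221.0, 0.502, 0.07, 0.098], [246.0, 221.0, 0.502, 0.068, 0.095], [247.0, 221.0, 0.502, 0.065, 0.094], [248.0, 221.0, 0.503, 0.062, 0.092], [243.0, 222.0, 0.501, 0.077, 0.088], [244.0, 222.0, 0.5, 0.073, 0.094], [245.0, 222.0, 0.499, 0.07, 0.1], [246.0, 222.0, 0.5, 0.068, 0.094], [247.0, 222.0, 0.5, 0.065, 0.093], [248.0, 222.0, 0.499, 0.062, 0.097], [249.0, 222.0, 0.499, 0.059, 0.095], [250.0, 222.0, 0.499, 0.056, 0.099], [251.0, 222.0, 0.499, 0.054, 0.096], [252.0, 222.0, 0.499, 0.051, 0.098], [253.0, 222.0, 0.498, 0.048, 0.098], [254.0, 222.0, 0.498, 0.045, 0.097], [255.0, 222.0, 0.499, 0.043, 0.096], [243.0, 223.0, 0.497, 0.076, 0.095], [244.0, 223.0, 0.497, 0.073, 0.095], [245.0, 223.0, 0.496, 0.07, 0.097], [246.0, 223.0, 0.497, 0.068, 0.095], [248.0, 223.0, 0.496, 0.062, 0.097], [249.0, 223.0, 0.497, 0.059, 0.094], [250.0, 223.0, 0.496, 0.057, 0.097], [251.0, 223.0, 0.496, 0.054, 0.099], [252.0, 223.0, 0.496, 0.051, 0.095], [253.0, 223.0, 0.496, 0.048, 0.099], [254.0, 223.0, 0.495, 0.045, 0.099], [255.0, 223.0, 0.496, 0.043, 0.092], [245.0, 224.0, 0.493, 0.07, 0.098], [246.0, 224.0, 0.494, 0.068, 0.096], [247.0, 224.0, 0.494, 0.065, 0.092], [248.0, 224.0, 0.494, 0.062, 0.094], [249.0, 224.0, 0.493, 0.059, 0.099], [250.0, 224.0, 0.493, 0.056, 0.098], [251.0, 224.0, 0.494, 0.054, 0.095], [252.0, 224.0, 0.493, 0.051, 0.097], [253.0, 224.0, 0.493, 0.048, 0.095], [254.0, 224.0, 0.492, 0.045, 0.1]]
```

```bash
python3 - <<'E'
from h import *
p,d,c=load('side0')
crop(p,'hs0',195,180,320,250,6)
crop(p,'pads0',220,345,320,420,6)
E
```

```text
(no output)
```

View pics/hs0.png

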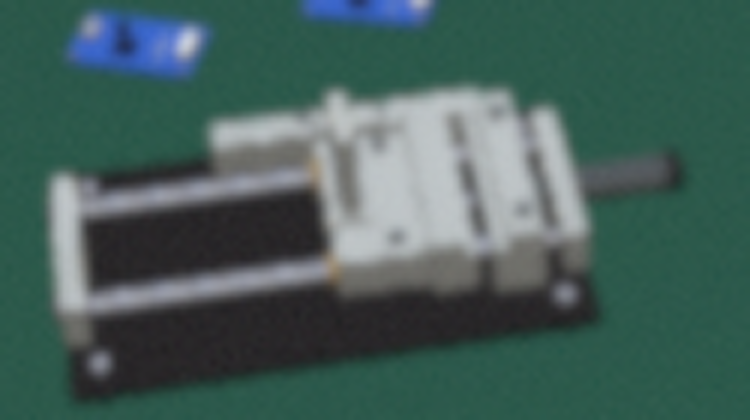

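View pics/tray0.png

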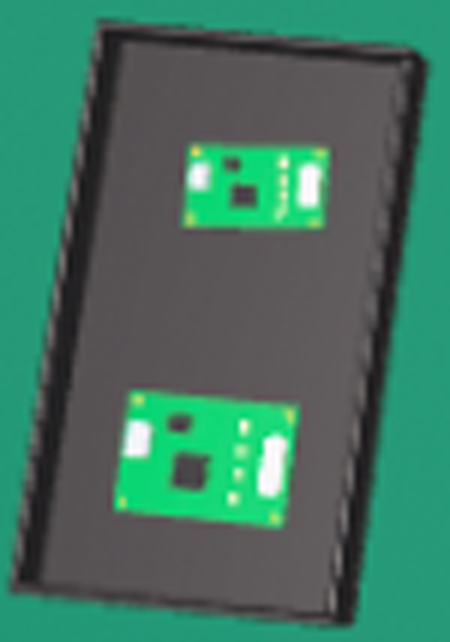

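The pad board measures about 99 x 77 mm, so it's the large one (the tray holds the small and medium). That means the third line, 60 mm of travel. The holder's yaw is about -6.7° and the tab is at about (0.4965, 0.059), with its top at 0.096.

Things that could be taken for the tab, in top pixels:
- the tab itself at (249,223)
- the lip at (251,211)
- the fixed jaw at (252,200)
- the end block at (246,273)

Only the tab reads about 95 mm high, and the close crop confirms it. Next is the turn needed.

```bash
python3 - <<'E'
from h import *
s=readout.observe(); M=R(s['orientation']); print(M.round(3))
a=np.degrees(np.arctan2(M[1,0],M[0,0])); print('jaw yaw',a)
for t in (-6.7,173.3): 
    dd=(t-a+180)%360-180; print('turn deg',dd,'frac',dd/180)
T=np.array([.4965,.059,.060]); e=s['eef_pos']; print('shift frac',(T-e)/.4, T-e, s['qpos'][6])
p,d,c=load('top0')
pts=np.array([atd(c,d,u,v) for v in range(212,232) for u in range(238,262) if d[v,u]>0])
hi=pts[(pts[:,2]>.088)]; print(hi.mean(0),np.median(hi[:,2]),len(hi), hi.min(0),hi.max(0))
# precise yaw from tray-free: holder edges with scale bar; check pointers/lines projection
a=np.radians(-6.71);Rm=np.array([[np.cos(a),-np.sin(a)],[np.sin(a),np.cos(a)]])
o=np.array([.4966,.0595])
for n,x in (('l1',.026),('l2',.008),('l3',-.01),('ptr',.05),('tab+',.001)):
    y,z=(.064,.036) if n!='tab+' else (0,.095)
    w=Rm@[x,y]+o; q=proj(c,[*w,z]); print(n,q,((q-[205,165]+.5)*6).round(0))
E
```

```text
[[ 0.342 -0.    -0.94 ]
 [ 0.94  -0.002  0.342]
 [-0.002 -1.    -0.   ]]
jaw yaw 70.0201748127154
turn deg -76.7201748127154 frac -0.42622319340397447
turn deg 103.27982518728459 frac 0.5737768065960255
shift frac [ 0.70759582 -1.3195421  -0.44499044] [ 0.28303833 -0.52781684 -0.17799618] -0.2150950208669859
[0.49607073 0.05819107 0.09518217] 0.09530602174421299 48 [0.49057294 0.04276605 0.08878914] [0.50254099 0.07593537 0.10010349]
l1 [229.36639651 215.4024093 ] [149. 305.]
l2 [228.67423612 221.50210738] [145. 342.]
l3 [227.9799849  227.63242278] [141. 379.]
ptr [230.2859294  207.31760974] [155. 257.]
tab+ [249.00192611 222.58165617] [267. 348.]
```

Request:
{"api": "drive_tool", "payload": {
  "series": [0.2,0.7,-1,-0.15,-0.426,0.2,0.7,-1,-0.15,-0.426,0.2,0.7,-1,-0.15,-0.426,0.2,0.7,-1,-0.15,-0.426,0.2,0.7,-1,-0.15,-0.426,0.2,0.7,-1,-0.15,-0.426,0.2,0.7,-1,-0.15,-0.426,0.2,0.7,-1,-0.15,-0.426,0.2,0.7,-1,-0.15,-0.426,0.2,0.7,-1,-0.15,-0.426,0.2,0.7,-1,-0.15,-0.426,0.2,0.7,-1,-0.15,-0.426,0.2,0.7,-1,-0.15,-0.426,0.2,0.7,-1,-0.15,-0.426,0.2,0.7,-1,-0.15,-0.426,0.2,0.7,-1,-0.15,-0.426,0.2,0.7,-1,-0.15,-0.426,0.2,0.7,-1,-0.15,-0.426],
  "grip_force": 30
}}

```text
t: 1.6
eef_pos: [0.4928, 0.1883, 0.1781]
orientation: [-1.568, 0.091, -0.088]
wrist_force: [-0.6, 0.7, -0.2]
opening: 0.602
```

```bash
python3 - <<'E'
from h import *
s=readout.observe(); M=R(s['orientation']);print(M.round(4)); a=np.degrees(np.arctan2(M[1,0],M[0,0])); print('jaw yaw',a,(-6.7-a)/180)
print((np.array([.4963,.059,.14])-s['eef_pos'])/.4, s['qpos'])
E
```

```text
[[ 9.936e-01 -1.900e-03  1.133e-01]
 [-1.133e-01  6.000e-04  9.936e-01]
 [-2.000e-03 -1.000e+00  4.000e-04]]
jaw yaw -6.504852240756252 -0.0010841542180208238
[ 0.00886791 -0.32317441 -0.09520934] [-0.51134724  0.65424052  0.09772853  1.92857796 -0.113641    0.56547213
 -0.45108093]
```

Request:
{"api": "drive_tool", "payload": {
  "series": [0.2,0.009,-0.323,-0.09,-0.001,0.2,0.009,-0.323,-0.09,-0.001,0.2,0.009,-0.323,-0.09,-0.001,0.2,0.009,-0.323,-0.09,-0.001,0.2,0.009,-0.323,-0.09,-0.001,0.2,0.009,-0.323,-0.09,-0.001,0.2,0.009,-0.323,-0.09,-0.001]
}}

```text
t: 2.18
eef_pos: [0.4967, 0.0617, 0.1424]
orientation: [-1.567, 0.09, -0.088]
wrist_force: [-0.4, 0.2, 0.6]
opening: 0.601
```

```bash
python3 - <<'E'
from h import *
p,d,c=snap('side','s1'); crop(p,'s1c',195,140,320,250,6)
s=readout.observe(); print(s['eef_pos'],(np.array([.4963,.059,.061])-s['eef_pos'])/.4)
E
```

```text
[0.49672746 0.06183399 0.14250261] [-0.00106866 -0.00708498 -0.20375653]
```

View pics/s1c.png

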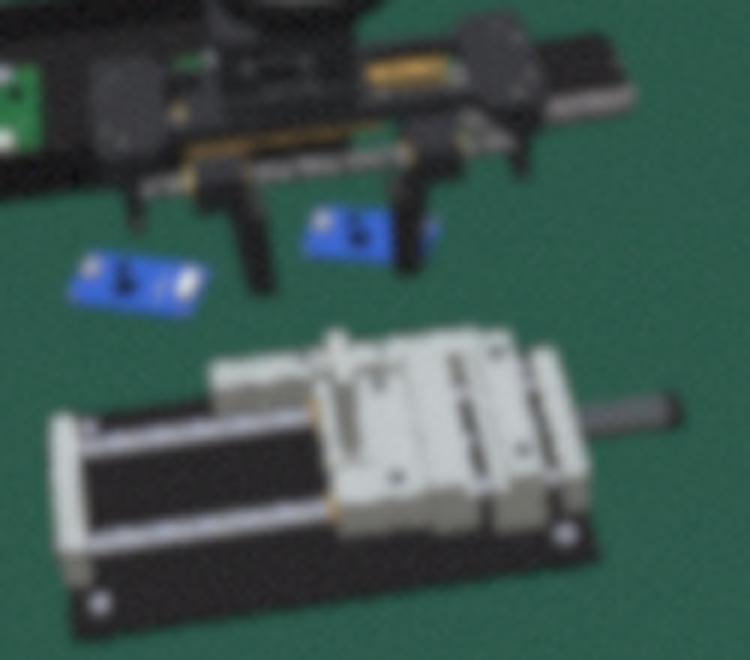

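The open fingers (tips at crop (260,290) and (410,270)) straddle the tab at (340,335). Next I descend.

Request:
{"api": "drive_tool", "payload": {
  "series": [0.2,-0.001,-0.007,-0.08,0,0.2,-0.001,-0.007,-0.14,0,0.2,-0.001,-0.007,-0.18,0,0.2,-0.001,-0.007,-0.202,0,0.2,-0.001,-0.007,-0.202,0,0.2,-0.001,-0.007,-0.202,0]
}}

```text
t: 2.73
eef_pos: [0.4965, 0.0601, 0.0619]
orientation: [-1.566, 0.088, -0.087]
wrist_force: [-0.3, -1.2, 0.0]
opening: 0.598
```

```bash
python3 - <<'E'
from h import *
p,d,c=snap('side','s2'); crop(p,'s2c',195,140,320,250,6)
s=readout.observe(); print(s['eef_pos'],s['wrist_force'],(np.array([.4963,.059,.061])-s['eef_pos'])/.4)
E
```

```text
[0.49692063 0.0598769  0.06240251] [-0.44938454  0.38470067 -0.36279087] [-0.00155157 -0.00219225 -0.00350629]
```

View pics/s2c.png

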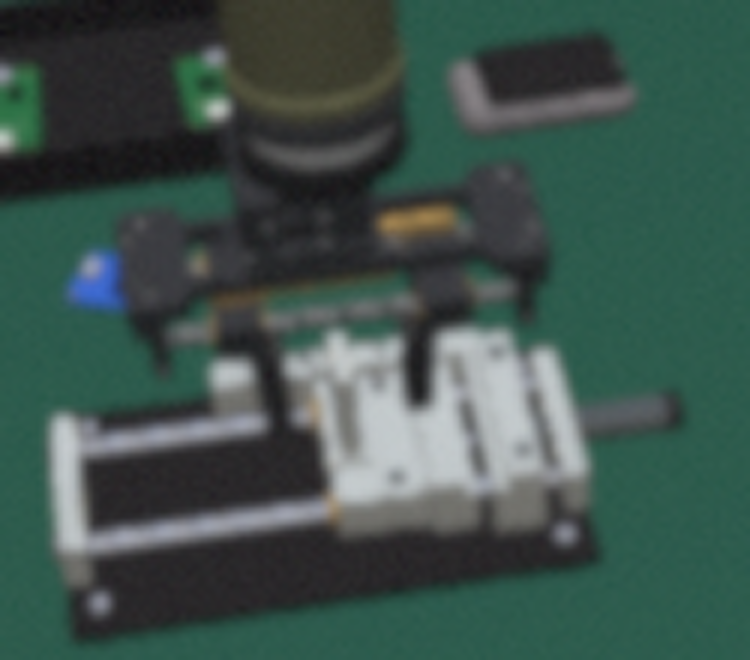

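The fingers straddle the tab with nothing touching. Now I close on it.

Request:
{"api": "drive_tool", "payload": {
  "series": [-1,-0.0015,-0.002,-0.003,0,-1,-0.0015,-0.002,-0.003,0,-1,-0.0015,-0.002,-0.003,0,-1,-0.0015,-0.002,-0.003,0,-1,-0.0015,-0.002,-0.003,0,-1,-0.0015,-0.002,-0.003,0,-1,-0.0015,-0.002,-0.003,0,-1,-0.0015,-0.002,-0.003,0],
  "grip_force": 40
}}

```text
t: 3.45
eef_pos: [0.4948, 0.0591, 0.0612]
orientation: [-1.566, 0.09, -0.086]
wrist_force: [-3.4, 0.6, 4.3]
opening: 0.108
```

```bash
python3 - <<'E'
from h import *
s=readout.observe(); print(s['eef_pos'],s['wrist_force'],s['opening']*88)
E
```

```text
[0.49476636 0.05914756 0.06118864] [-3.35760241  0.60934173  4.32376696] 9.542885660251091
```

Gripped (opening 9.5 mm). Next I pull along the holder's -x, world direction (-0.993, +0.117), by about 60 mm.

Request:
{"api": "drive_tool", "payload": {
  "series": [-1,-0.015,0.002,0,0,-1,-0.035,0.004,0,0,-1,-0.06,0.007,0,0,-1,-0.085,0.01,0,0,-1,-0.11,0.013,0,0,-1,-0.13,0.015,0,0,-1,-0.143,0.017,0,0,-1,-0.149,0.0175,0,0,-1,-0.149,0.0175,0,0,-1,-0.149,0.0175,0,0,-1,-0.149,0.0175,0,0,-1,-0.149,0.0175,0,0],
  "grip_force": 40
}}

```text
t: 4.45
eef_pos: [0.4417, 0.0655, 0.0612]
orientation: [-1.566, 0.082, -0.098]
wrist_force: [9.6, -2.9, -7.6]
opening: 0.111
```

```bash
python3 - <<'E'
from h import *
s=readout.observe(); print(s['eef_pos'],s['wrist_force'],s['opening']*88)
p,d,c=snap('side','s3'); crop(p,'s3c',195,140,320,250,6); crop(p,'s3b',220,180,280,230,12)
p,d,c=snap('top','t3'); crop(p,'t3c',205,165,295,285,6); crop(p,'t3b',212,195,252,245,12)
E
```

```text
[0.44167802 0.06545209 0.06121867] [ 9.64051193 -2.91340149 -7.61600543] 9.797422099260892
```

View pics/s3c.png

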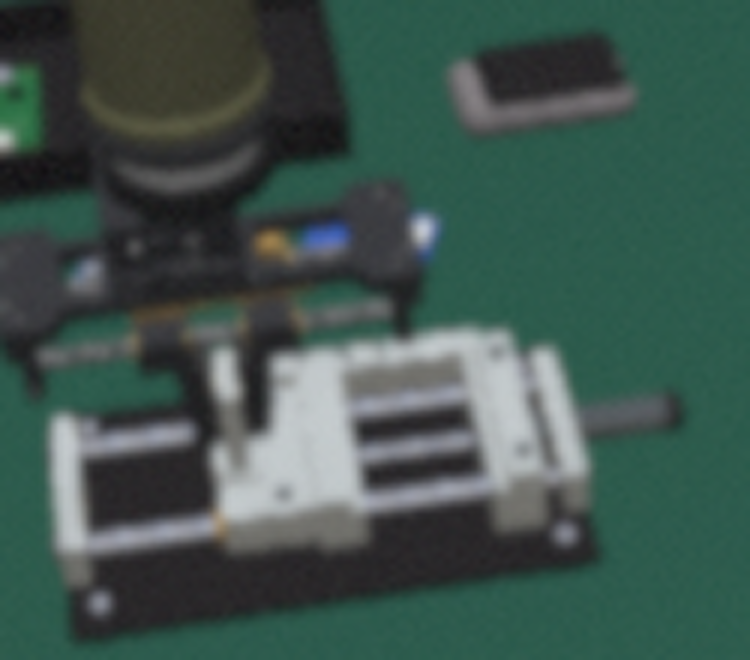

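View pics/t3c.png

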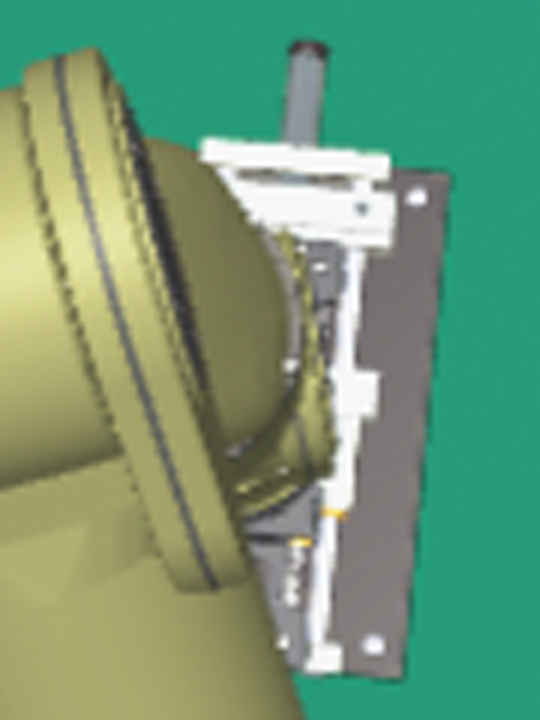

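View pics/t3b.png

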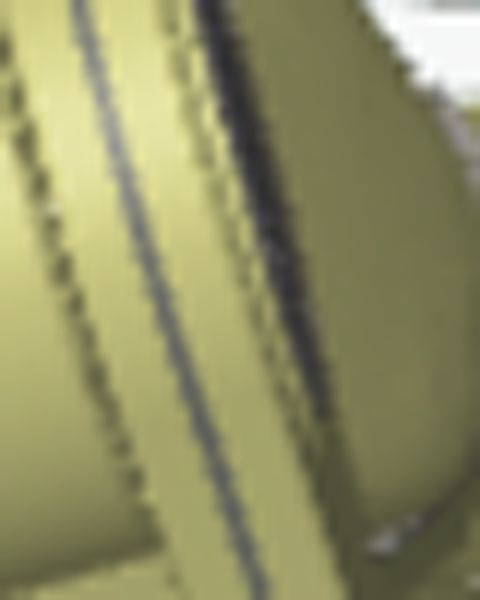

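The tab is held and the jaw is partly open. The side crop shows the sprung lip's edge at about (360,400) and the tab at (228,360). The top view of the scale is hidden by the arm, so I'll measure travel from edge profiles of the lip in both cameras, before and after.

```bash
cat > prof.py <<'E'
from h import *
a=np.radians(-6.71);Rm=np.array([[np.cos(a),-np.sin(a)],[np.sin(a),np.cos(a)]]); o=np.array([.4966,.0595])
def prof(tag,y,z=.05,lo=-.1,hi=.1,x0=.05):
    p,d,c=load(tag); g=cv2.cvtColor(p,cv2.COLOR_RGB2GRAY).astype(np.float32)
    ts=np.arange(lo,hi,.0005); q=np.array([proj(c,[*(Rm@[x0-t,y]+o),z]) for t in ts],np.float32)
    v=cv2.remap(g,q[:,0].reshape(1,-1),q[:,1].reshape(1,-1),cv2.INTER_LINEAR)[0]
    return ts,v
def edge(tag,y,lo,hi,z=.05):
    ts,v=prof(tag,y,z,lo,hi); k=cv2.getGaussianKernel(7,1.5).ravel(); dv=np.gradient(np.convolve(np.pad(v,3,'edge'),k,'valid'))
    i=dv.argmax(); w=np.clip(dv[max(0,i-6):i+7],0,None); return (ts[max(0,i-6):i+7]*w).sum()/w.sum()*1000, dv.max()
E
python3 - <<'E'
from prof import *
for cam,b,n,ys in (('side','side0','s3',[-.045,-.04,-.03,-.022,-.01,0,.01,.02]),('top','top0','t3',[-.048,-.045,-.042])):
    for y in ys: print(cam,y,np.round(edge(b,y,-.012,.008),2),np.round(edge(n,y,.040,.075),2))
for t,y in (('s3',-.022),('t3',-.045),('side0',-.022)):
    ts,v=prof(t,y,lo=-.03,hi=.075); print(t,[(round(x*1000),int(k)) for x,k in zip(ts[::4],v[::4])])
E
```

```text
side -0.045 [-1.89  5.02] [49.2   5.55]
side -0.04 [-2.12  6.63] [48.78  8.82]
side -0.03 [-2.09  6.88] [49.44  8.27]
side -0.022 [-2.79  4.97] [50.79  4.1 ]
side -0.01 [-1.92  6.98] [49.39  8.62]
side 0 [-2.26  5.52] [48.63  7.89]
side 0.01 [-2.43  3.29] [50.16  3.81]
side 0.02 [-2.07  4.19] [49.65  4.37]
top -0.048 [-4.14 15.15] [48.49 16.01]
top -0.045 [-4.27 11.3 ] [48.59 16.06]
top -0.042 [-4.05 10.43] [48.65 14.85]
s3 [(-30, 190), (-28, 192), (-26, 194), (-24, 195), (-22, 194), (-20, 189), (-18, 185), (-16, 183), (-14, 181), (-12, 171), (-10, 154), (-8, 134), (-6, 127), (-4, 128), (-2, 135), (0, 137), (2, 137), (4, 135), (6, 133), (8, 131), (10, 129), (12, 130), (14, 132), (16, 135), (18, 136), (20, 138), (22, 139), (24, 137), (26, 134), (28, 132), (30, 131), (32, 131), (34, 132), (36, 135), (38, 137), (40, 139), (42, 139), (44, 139), (46, 141), (48, 149), (50, 164), (52, 181), (54, 192), (56, 198), (58, 198), (60, 199), (62, 199), (64, 198), (66, 198), (68, 197), (70, 194), (72, 191), (74, 193)]
t3 [(-30, 246), (-28, 246), (-26, 246), (-24, 246), (-22, 243), (-20, 235), (-18, 
[... 401 characters left out ...]
(56, 246), (58, 246), (60, 246), (62, 246), (64, 246), (66, 246), (68, 239), (70, 194), (72, 159), (74, 142)]
side0 [(-30, 185), (-28, 188), (-26, 190), (-24, 191), (-22, 190), (-20, 184), (-18, 180), (-16, 178), (-14, 176), (-12, 167), (-10, 151), (-8, 134), (-6, 134), (-4, 146), (-2, 166), (0, 181), (2, 190), (4, 194), (6, 194), (8, 194), (10, 193), (12, 193), (14, 191), (16, 187), (18, 182), (20, 183), (22, 186), (24, 191), (26, 193), (28, 194), (30, 195), (32, 195), (34, 194), (36, 193), (38, 192), (40, 189), (42, 186), (44, 182), (46, 173), (48, 164), (50, 155), (52, 153), (54, 156), (56, 163), (58, 170), (60, 169), (62, 155), (64, 129), (66, 94), (68, 65), (70, 45), (72, 40), (74, 38)]
```

Lip displacement is 51.5 mm from the side view and 52.8 mm from the top, while the TCP moved 53.5 mm. So about 7.5 mm is left. The arm also yields about 6.5 mm under the spring load, and since moves start from the measured pose, I need to command both together (about 14 mm).

Request:
{"api": "drive_tool", "payload": {
  "series": [-1,-0.02,0.002,0,0,-1,-0.03,0.0035,0,0,-1,-0.035,0.004,0,0,-1,-0.035,0.004,0,0,-1,-0.035,0.004,0,0,-1,-0.035,0.004,0,0,-1,-0.035,0.004,0,0,-1,-0.035,0.004,0,0],
  "grip_force": 40
}}

```text
t: 5.22
eef_pos: [0.433, 0.0665, 0.0613]
orientation: [-1.566, 0.081, -0.103]
wrist_force: [10.8, -1.6, -18.8]
opening: 0.109
```

```bash
python3 - <<'E'
from prof import *
s=readout.observe(); M=R(s['orientation']); print(s['eef_pos'],s['wrist_force'],s['opening']*88,'yaw',np.degrees(np.arctan2(M[1,0],M[0,0])),'tooly',M[:,1])
p,d,c=snap('side','s4'); crop(p,'s4c',195,140,320,250,6); 
p,d,c=snap('top','t4'); crop(p,'t4c',205,165,295,285,6)
for cam,b,n,ys in (('side','side0','s4',[-.045,-.04,-.03,-.01,0,.01,.02]),('top','top0','t4',[-.048,-.045,-.042])):
    for y in ys: print(cam,y,np.round(edge(b,y,-.012,.008),2),np.round(edge(n,y,.040,.075),2))
E
```

```text
[0.43302592 0.06650822 0.06128276] [ 10.81173132  -1.55308274 -18.78957435] 9.609635181422357 yaw -6.704174525762333 tooly [ 0.0139499   0.00162671 -0.99990137]
side -0.045 [-1.89  5.02] [58.89  5.99]
side -0.04 [-2.12  6.63] [58.36  8.73]
side -0.03 [-2.09  6.88] [57.91  8.99]
side -0.01 [-1.92  6.98] [57.9   8.76]
side 0 [-2.26  5.52] [58.1   7.61]
side 0.01 [-2.43  3.29] [58.97  3.43]
side 0.02 [-2.07  4.19] [58.15  4.86]
top -0.048 [-4.14 15.15] [57.33 14.75]
top -0.045 [-4.27 11.3 ] [57.21 16.13]
top -0.042 [-4.05 10.43] [57.5  15.63]
```

View pics/s4c.png

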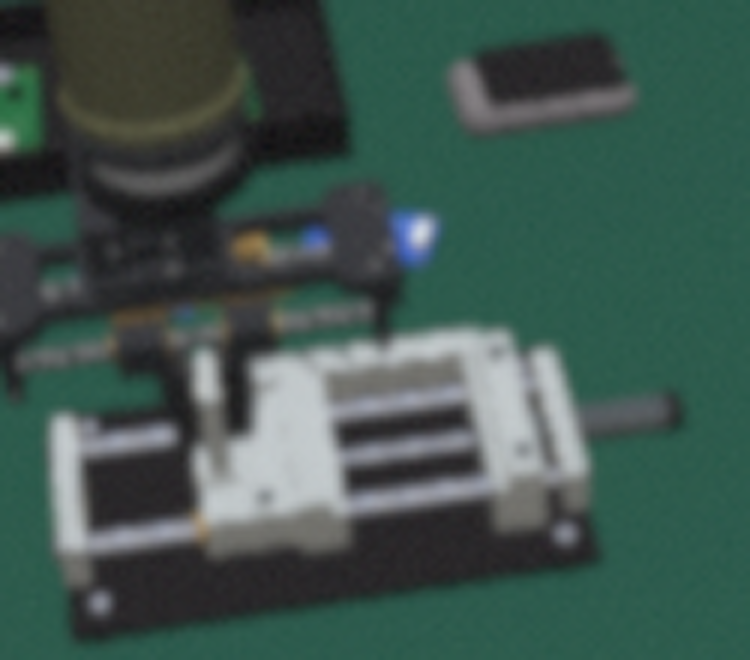

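```bash
python3 - <<'E'
from prof import *
p,d,c=load('s4')
for n,x in (('l1',.026),('l2',.008),('l3',-.01)):
    for y in (.056,.072): q=proj(c,[*(Rm@[x,y]+o),.036]); print(n,q.round(1),((q-[225,188]+.5)*12).round(0))
g=p[188:228,225:285]; g=cv2.normalize(g,None,0,255,cv2.NORM_MINMAX); cv2.imwrite('pics/s4z.png',cv2.resize(g[:,:,::-1],None,fx=12,fy=12,interpolation=cv2.INTER_CUBIC))
p,d,c=load('side0'); g=p[188:228,225:285]; cv2.imwrite('pics/s0z.png',cv2.resize(g[:,:,::-1],None,fx=12,fy=12,interpolation=cv2.INTER_CUBIC))
# tab top displacement (depth) side: tab top points before/after
for b,box in (('side0',(.47,.53)),('s3',(.41,.47)),('s4',(.40,.46))):
    p,d,c=load(b); P=np.array([atd(c,d,u,v) for v in range(185,240) for u in range(215,275) if d[v,u]>0])
    h=(P-[*o,0])[:,:2]@Rm; 
    for zlo,zhi,nm in ((.046,.056,'lip'),):
        m=(P[:,2]>zlo)&(P[:,2]<zhi)&(h[:,1]<-.02)&(h[:,1]>-.05)&(h[:,0]<.06)&(h[:,0]>-.06); print(b,nm,m.sum(),np.percentile(h[m,0]*1000,[0,5,50,95,100]).round(1))
E
```

```text
l1 [259.4 200. ] [419. 150.]
l1 [258.7 196.5] [410. 108.]
l2 [253.5 200.8] [348. 160.]
l2 [252.8 197.3] [340. 118.]
l3 [247.5 201.7] [276. 170.]
l3 [246.9 198.2] [269. 128.]
side0 lip 45 [32.3 33.2 40.4 47.3 48.3]
s3 lip 45 [-35.8 -20.6 -13.8  -6.6  -5.8]
s4 lip 43 [-29.9 -28.9 -22.  -14.9 -14.4]
```

View pics/s4z.png

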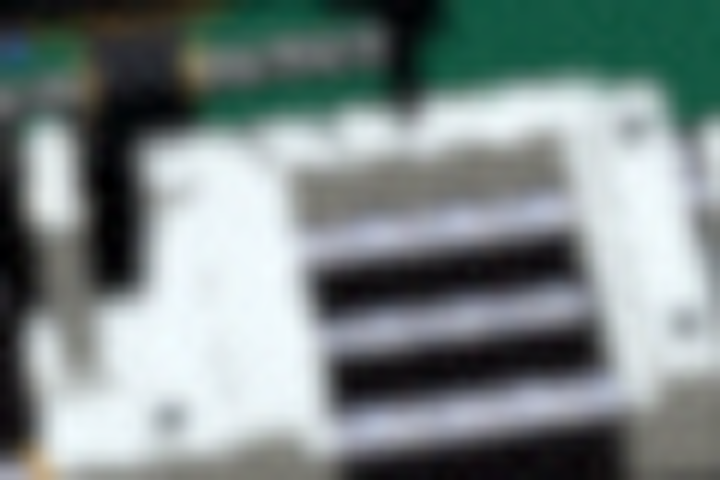

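View pics/s0z.png

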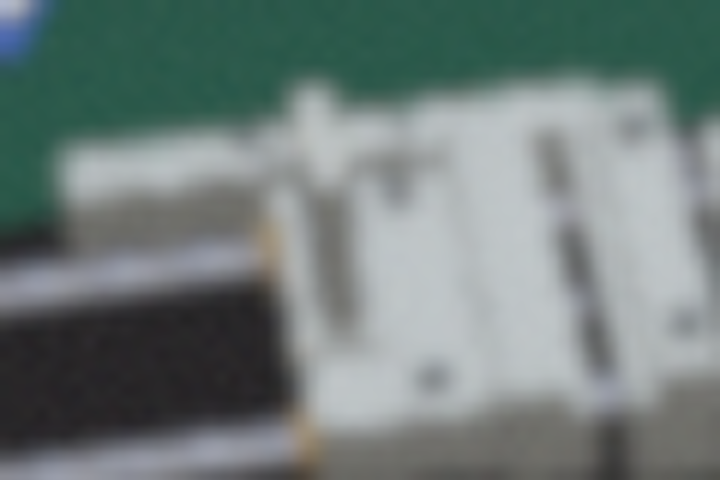

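View pics/t4c.png

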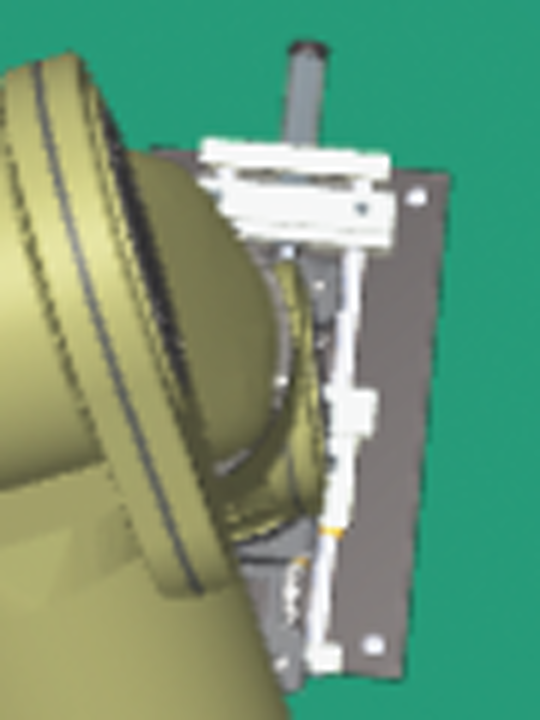

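```bash
python3 - <<'E'
from prof import *
# near screw on the carriage, side view: crop px (432,377)->(170,415)
def dark(tag,u,v,r=4):
    p,d,c=load(tag); g=cv2.cvtColor(p,cv2.COLOR_RGB2GRAY).astype(float)
    for _ in range(4):
        ui,vi=int(round(u)),int(round(v)); s=g[vi-r+1:vi+r,ui-r+1:ui+r]; w=np.clip(np.median(s)-8-s,0,None); yy,xx=np.mgrid[vi-r+1:vi+r,ui-r+1:ui+r]; u,v=(w*xx).sum()/w.sum(),(w*yy).sum()/w.sum()
    X=atz(c,u,v,.043)[:2]; return (u,v),((X-o)@Rm*1000)
for t,u,v in (('side0',225+432/12,188+377/12),('s3',195+283/6,140+493/6),('s4',225+170/12,188+415/12)):
    (a,b),h=dark(t,u,v); print(t,round(a,2),round(b,2),h.round(2))
# fixed jaw screw as control
for t in ('side0','s4'): print('fixed',t,dark(t,225+685/12,188+322/12)[1].round(2))
# phase/template: match patch of carriage+near side 
p0,_,c=load('side0'); p4,_,_=load('s4'); p3,_,_=load('s3')
g0,g3,g4=[cv2.cvtColor(x,cv2.COLOR_RGB2GRAY).astype(np.float32) for x in (p0,p3,p4)]
# lip step (z 0.05 top -> near-side silhouette) correlation of profile along holder x at several y, z=.042
for z,y in ((.042,-.03),(.042,-.035),(.05,-.045)):
    for tag in ('s3','s4'):
        t0,v0=prof('side0',y,z,-.002,.045); best=[]
        for sh in np.arange(.045,.07,.00025):
            t,v=prof(tag,y,z,-.002+sh,.045+sh); best.append((np.corrcoef(v0[:len(v)],v[:len(v0)])[0,1],sh))
        print(z,y,tag,max(best))
E
```

```text
side0 261.64 226.89 [ 15.56 -62.9 ]
s3 243.32 230.71 [-35.87 -66.96]
s4 240.37 232.36 [-44.46 -71.46]
fixed side0 [ 90.33 -26.72]
fixed s4 [ 90.33 -26.54]
0.042 -0.03 s3 (np.float64(0.9982891999576918), np.float64(0.053500000000000006))
0.042 -0.03 s4 (np.float64(0.9952784883003879), np.float64(0.062250000000000014))
0.042 -0.035 s3 (np.float64(0.9776527759609388), np.float64(0.053500000000000006))
0.042 -0.035 s4 (np.float64(0.9655300714736909), np.float64(0.062250000000000014))
0.05 -0.045 s3 (np.float64(0.9533251623222405), np.float64(0.053000000000000005))
0.05 -0.045 s4 (np.float64(0.8731262254471134), np.float64(0.06150000000000001))
```

The lip correlation gives 53.5 then 62.2 mm, and depth gives 62.3 mm, matching the TCP. The edge method reads a little lower (60.3 and 61.5 mm). I take it as about 61.8 mm, slightly past the line, so I ease back about 1.7 mm while keeping the load offset.

Request:
{"api": "drive_tool", "payload": {
  "series": [-1,-0.009,0.001,-0.003,0,-1,-0.009,0.001,-0.003,0,-1,-0.009,0.001,-0.003,0,-1,-0.009,0.001,-0.003,0,-1,-0.009,0.001,-0.003,0,-1,-0.009,0.001,-0.003,0,-1,-0.009,0.001,-0.003,0,-1,-0.009,0.001,-0.003,0],
  "grip_force": 40
}}

```text
t: 5.98
eef_pos: [0.4358, 0.0662, 0.0611]
orientation: [-1.566, 0.074, -0.113]
wrist_force: [11.1, -1.8, 13.2]
opening: 0.106
```

```bash
cat > chk.py <<'E'
import sys
from prof import *
n=sys.argv[1]
s=readout.observe(); M=R(s['orientation']); e=np.array(s['eef_pos']); G=e-.019*M[:,1]
print(s['t'],e.round(4),s['wrist_force'].round(1),s['opening']*88,'grasp travel',((np.array([.4948,.0591])-G[:2])@Rm*1000).round(2))
snap('side','s'+n); p,_,_=snap('top','t'+n); crop(p,f't{n}c',205,165,295,285,6)
for cam,b,m,ys in (('side','side0','s'+n,[-.04,-.03,-.01,0,.02]),('top','top0','t'+n,[-.048,-.045,-.042])):
    print(cam,np.median([edge(m,y,.040,.075)[0]-edge(b,y,-.012,.008)[0] for y in ys]).round(2))
for z,y in ((.042,-.03),(.05,-.045)):
    t0,v0=prof('side0',y,z,-.002,.045); best=[]
    for sh in np.arange(.045,.07,.00025):
        t,v=prof('s'+n,y,z,-.002+sh,.045+sh); k=min(len(v),len(v0)); best.append((np.corrcoef(v0[:k],v[:k])[0,1],sh))
    print('corr',z,max(best))
def lip(b):
    p,d,c=load(b); P=np.array([atd(c,d,u,v) for v in range(185,240) for u in range(215,275) if d[v,u]>0])
    h=(P-[*o,0])[:,:2]@Rm; m=(P[:,2]>.046)&(P[:,2]<.056)&(h[:,1]<-.02)&(h[:,1]>-.05)&(h[:,0]<.06)&(h[:,0]>-.06); return np.percentile(h[m,0]*1000,[50,90,95])
print('depth',(lip('side0')-lip('s'+n)).round(2))
E
python3 chk.py 5
```

```text
5.9833 [0.4358 0.0662 0.0611] [11.1 -1.8 13.2] 9.347035957800497 grasp travel [ 5.988e+01 -5.000e-02]
side 57.53
top 58.97
corr 0.042 (np.float64(0.9948893761640788), np.float64(0.05950000000000001))
corr 0.05 (np.float64(0.9619673416232274), np.float64(0.05900000000000001))
depth [59.88 60.35 59.82]
```

Estimates now are 59.5–59.9 mm from TCP, depth and correlation. The edge method gives 57.5–59.0 mm, but its "before" edge lies in an 8 mm blurred gap, which biases it low. For an unbiased check I'll use the lip's rear edge in the top view against the dark base.

```bash
python3 - <<'E'
from prof import *
def fall(tag,y,lo,hi):
    ts,v=prof(tag,y,.05,lo,hi); k=cv2.getGaussianKernel(7,1.5).ravel(); dv=-np.gradient(np.convolve(np.pad(v,3,'edge'),k,'valid'))
    i=dv.argmax(); w=np.clip(dv[max(0,i-6):i+7],0,None); return (ts[max(0,i-6):i+7]*w).sum()/w.sum()*1000
for y in (-.048,-.0465,-.045): print(y,'before',fall('top0',y,.008,.035).round(2),'after',[round(fall('t'+n,y,.03+int(n)*0+.035,.095),2) for n in '345'])
s=readout.observe(); print(s['t'],s['eef_pos'],s['joint_velocities'].round(4))
E
```

```text
-0.048 before 16.76 after [np.float64(69.72), np.float64(79.8), np.float64(77.25)]
-0.0465 before 16.95 after [np.float64(69.67), np.float64(80.09), np.float64(77.2)]
-0.045 before 16.83 after [np.float64(69.88), np.float64(79.37), np.float64(76.34)]
6.0833 [0.43567242 0.06617191 0.06110627] [ 0.002  -0.0012 -0.005  -0.0021  0.1484 -0.0009 -0.1479]
```

View pics/t5c.png

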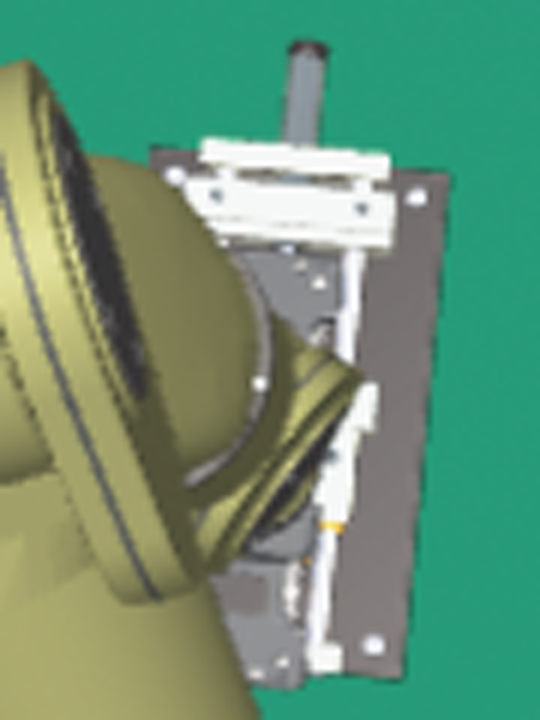

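The rear edge gives 60.2 mm. But joints 5 and 7 are turning against each other, so I'm checking the joint ranges.

```bash
python3 - <<'E'
from h import *
for i in range(3):
    s=readout.observe(); print(s['t'],s['qpos'].round(4),s['joint_velocities'].round(3),s['tau'].round(2),s['eef_pos'].round(4),s['wrist_force'].round(1))
    if i<2: optics.read_camera('side')
E
```

```text
6.0833 [-0.2914  0.8227  0.0527  2.2694 -0.9078  0.0422  0.5303] [ 0.002 -0.001 -0.005 -0.002  0.148 -0.001 -0.148] [ -1.93 -39.71  -0.58   4.83  -1.16  -0.31   1.23] [0.4357 0.0662 0.0611] [10.8 -2.3  6.1]
6.1333 [-0.2913  0.8227  0.0525  2.2694 -0.9035  0.0423  0.5264] [ 0.003  0.001 -0.002 -0.002  0.043  0.    -0.033] [ -1.96 -39.75  -0.63   4.76  -0.4   -0.31   0.28] [0.4356 0.0662 0.0611] [10.5 -3.8  5.8]
6.1833 [-0.2912  0.8227  0.0524  2.2693 -0.9023  0.0423  0.5256] [ 0.001  0.001 -0.002 -0.001  0.012  0.001 -0.005] [-1.960e+00 -3.975e+01 -6.500e-01  4.740e+00 -1.300e-01 -3.100e-01
  1.000e-02] [0.4357 0.0662 0.0611] [10.8 -3.2  4.8]
```

Joint 6 is at 0.0423 (limit 0.04) and joint 5 at -0.90 (limit -1). Both are inside range and settling. I'll confirm it stays steady and run a final travel check before handing in.

```bash
python3 chk.py 6; python3 - <<'E'
from prof import *
def fall(tag,y,lo,hi):
    ts,v=prof(tag,y,.05,lo,hi); k=cv2.getGaussianKernel(7,1.5).ravel(); dv=-np.gradient(np.convolve(np.pad(v,3,'edge'),k,'valid'))
    i=dv.argmax(); w=np.clip(dv[max(0,i-6):i+7],0,None); return (ts[max(0,i-6):i+7]*w).sum()/w.sum()*1000
print([round(fall('t6',y,.065,.095)-fall('top0',y,.008,.035),2) for y in (-.048,-.0465,-.045)])
for i in range(8): optics.read_camera('side')
s=readout.observe(); print(s['t'],s['qpos'].round(4),s['joint_velocities'].round(3),s['eef_pos'].round(4),s['wrist_force'].round(1),s['opening'])
E
```

```text
6.1833 [0.4357 0.0662 0.0611] [10.8 -3.2  4.8] 9.650476180001208 grasp travel [ 6.e+01 -4.e-02]
side 57.53
top 58.74
corr 0.042 (np.float64(0.9890820872949166), np.float64(0.05950000000000001))
corr 0.05 (np.float64(0.8986511671229269), np.float64(0.05875000000000001))
depth [60.06 59.99 59.44]
[np.float64(60.54), np.float64(60.49), np.float64(60.48)]
6.6833 [-0.2911  0.8226  0.0523  2.2693 -0.9018  0.0422  0.5254] [-0.002 -0.002 -0.001  0.001  0.001 -0.     0.   ] [0.4357 0.0662 0.0611] [ 9.9 -2.6  5.1] 0.11395758621592568
```

The arm is still, the tab is held, and travel is about 60 mm by most measures. Handing in.

```bash
python3 -c "
from plant import robot
print(robot.finish_job())"
```

```text
the job is handed in; nothing more can be done
None
```

The jaw is drawn back to the third line and held there, and the job is handed in at about 6.7 s. The board on the pad measured about 99 x 77 mm, so it is the large one. I pinched the pull tab with 40 N, overshot slightly to about 62 mm, and eased back. I did not move the boards or anything else on the bench.

- **Travel:** The last checks put the opening at about 60 mm. The TCP gave 60.0 mm, depth 59.4–60.1 mm, the lip's rear edge in the top view 60.5 mm, and the correlation 58.8–59.5 mm.
- **Checks that disagreed:** The lip's front-edge method read lower, at 57.5 mm (side) and 58.7 mm (top). I put that down to the narrow closed gap being blurred in the "before" picture. The arm and gripper hid the pointer and line 3, so I could not see them line up directly.
- **Joint margin:** Joint 6 ended very close to its limit, at 0.042 rad against 0.04. It was steady there over the last 0.5 s before handing in.

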